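# Recharge a refillable spray can at the filling station

### The arm

A 6-joint arm with a two-finger parallel gripper is mounted at the origin on the work surface. World frame = base frame: x ahead of the robot, y to its left, z up, the work surface at z = 0. Lengths are in m, angles in degrees, forces in N, time in s.
With the tool pointing down it reaches from about 0.35 to 0.875 m from the base axis. Payload 4.2 kg.
Tool frame: the origin (TCP) lies midway between the tips of the shut fingers; the grasp point (between the pads) lies 19 mm behind it; z points along the fingers, y is the line along which they close (so a half turn about z gives the same grasp; the last joint's range is limited). The gripper opens to 87 mm and grips with 3 to 60 N. Pads are 19 mm wide; open, the fingers measure 117 mm over their backs; the gripper's body (75 mm by 190 mm) begins 51 mm behind the grasp point.
Start: joints at [84.03, 22.042, 0.453, 0, -68.411, -14.817], TCP at [0.222, 0.584, 0.223] pointing down, gripper open.
Joint ranges: [-179.83, 179.83], [-69.29, 118.12], [-61.27, 80.66], [-181.25, 117.63], [-171.15, -9.14], [-177.46, 177.46]. Speed limits (degrees/s): [159.86, 159.86, 180, 180, 180, 180].

### API

Orientations are given as a 3x3 rotation matrix whose columns are the frame's x, y, z axes.
In Python, from station import r, cams gives the robot as it stands.
- The arm moves only by the tool play_rows, never from a script. Its argument "commands" is text: rows parted by semicolons, each of 6 numbers parted by spaces: the shift along the world's x, y, z normalised to -1 to 1, where 1 is 30 mm, then the turn, a rotation vector about the world's x, y, z normalised to -1 to 1, where 1 is 0.15 rad. A call has 1 to 20 rows; each row shifts and turns the commanded pose from where the row before left it; what a row does not reach is not made up. A row lasts 1/10 s, in which the tool goes at most 50 mm and 8.59 degrees, less where a joint would pass 70% of its speed; a pose out of reach is approached as far as the arm can. A call with a number of a shift or a turn outside -1 to 1 is refused whole. A call with a gripper value outside its range is refused whole. "grip" is the finger opening in mm, from 0 to 87, set as the call begins (left out, the last holds). The fingers move at their own pace and stop on an object; the grip force is fixed at half the most. Time passes only in rows, so rows that do not move let the fingers close. It gives the time, the measured TCP pose, the force, the opening and the grip force at its end, in the units of the state.
- r.sense(): the state, without advancing time (a new reading comes with each control period).
- cams.capture(name): name is "scene" or "side" or "wrist"; returns (picture, depth): 480x640x3 uint8, blue, green, red; 480x640 float32, m along the optical axis (not along the pixel's ray), 0 where there is no reading.
- cams.camera_info(name): a dict with "mtx" (3x3 intrinsics, pixels), "R" (3x3) and "t" (3): a world point X has camera coordinates R X + t. Camera axes: x right, y down, z forward; pixel columns grow to the right and rows downward; lengths in m; the calibration is good to about 2 mm. A picture is of the moment at which its call begins: read the wrist's pose just before it. camera_info takes no time and is no camera call; for the wrist camera it gives the pose at the moment of the call.
- r.finish_job(): hands the job in; it is judged then, once.
The state is a dict: "time_s": time; "joints": joint angles; "joint_velocities": joint speeds; "effort": joint torques, N m; "tcp_pos": TCP position; "ee_rot": TCP orientation; "wrist_force": force on the tool from outside, world axes, zero at the start; "moment": the same for the moment, N m; "gripper_width": opening from 0.0 (shut) to 1.0 (fully open); "gripper_force": force on a finger pad.
Only numpy, scipy, OpenCV 4.12 (cv2) and the standard library are available. Lean on these libraries where they do the work, as an engineer would, in place of code of your own. Each camera call takes 0.05 s, during which the arm holds its last target. There are 200 camera calls.

### The job

Recharge the empty refillable spray can, the bare silver one with the blue cap: first turn on the air at the filling station by swinging the red valve lever all the way down, in line with its pipe. Then stand the can upright in the station's black sprung ring and push it straight down until the ring is fully home, and finish with the gripper still holding it pressed down there, not letting go. Leave the air on, and leave the other two cans, the grease tin and the spanner where they are.

Things in the scene. Friction and masses are not known exactly. Their poses are not given: they have to be found in the camera images.
- station: Blue filling station fixed on the bench, 140 (its x) x 240 mm (y), grey deck 60 mm high; origin at the centre of its underside; x away from the robot at yaw 0, y left. Sprung ring at station (0,55) mm. Air pipe 11 mm thick along y at 80 mm height, from a block (y -32 to -10, top 94) past the right end to y -164; brass valve on it at y -55. Gauge at (46,-35), top 110.
- seat (a point): Centre of the ledge in the black sprung ring on which the can's base stands; z up; moves down with the ring, 84 mm above the bench at rest. Bore 57 mm for 5 mm above the ledge, then a cone widening to 74 mm at the rim, 14 mm above the ledge. Three guide pins with 11 mm heads, tops 90 mm above the bench, stand 52 mm from its centre.
- cradle (a joint): How far the ring is pushed down, m: 0 at rest (up), 0.012 fully home on its stop. The spring takes about 6 N before the ring moves and about 14 N fully home, so the can's weight alone does not move it, and it springs back when let go.
- lever_pivot (a point): Point on the pivot axis of the valve lever, in the lever's middle plane, on the front (robot) side of the valve: station (-26, -55, 80) mm. The pivot axis is the station's x axis. Fixed on the station.
- lever_tip (a point): Free end of the red valve lever, 64 mm from the pivot; its z axis points along the lever away from the pivot. The lever's red sleeve is 10 x 10 mm thick and covers 20 to 64 mm from the pivot.
- lever (a joint): Angle of the valve lever, rad: 0 upright (air off), growing as it swings down towards the station's -y side (right) , 1.5 at its stop, lying along the pipe (air on). Stiff by friction, 0.12 N m, about 2.5 N near its end; it stays where it is left.
- refill_can: Bare aluminium (silver) refillable spray can with a blue band and blue cap, standing upright, loose. Body 53 mm across up to 116 mm, shoulder to 122 mm, cap 43 mm across up to 138 mm. Origin at the centre of its base, z up its axis. Weighs 0.13 to 0.26 kg.
- red_can: Red spray can with white band and black cap, 53 mm across, 132 mm tall, loose, bystander. Origin at the centre of its base.
- yellow_can: Yellow spray can with black band and white cap, 53 mm across, 134 mm tall, loose, bystander. Origin at the centre of its base.
- grease_tin: Green-labelled tin, 86 mm across, 75 mm tall, loose, bystander. Origin at the centre of its base.
- spanner: Steel spanner 170 mm long, lying flat at the right, nearer the robot than the station, loose, bystander. Origin under its middle.
Things that resemble listed ones, but are neither listed nor needed, are in the scene too. Of the things like the refill_can, leave any that is green; of the rest the smaller one is meant.

How it is judged (in metres and radians):
On the way, in this order (a step that is already met when the one before it is completed fails the run):
1. the valve lever is swung down, in line with the pipe (value of joint lever above 1.35 rad), for 0.2 s.
2. the refillable can stands upright in the ring (horizontal distance between refill_can and seat below 0.005 m and z of refill_can in the frame of seat below 0.004 m and angle between refill_can's own z axis and vertical below 0.1 rad), for 0.1 s.
At the end, for the whole second after the job is handed in: Through the last second: the can is in the ring (5 mm of centre, base 3 mm of the ledge, upright to 0.07 rad), pressing it over 6 N and holding it at least 10 of 12 mm down, the fingers on it (over 3 N); the lever past 1.35 rad; the other cans, tin and spanner within 20 mm of their starts (value of joint cradle above 0.01 m and horizontal distance between refill_can and seat below 0.005 m and z of refill_can in the frame of seat below 0.003 m and angle between refill_can's own z axis and vertical below 0.07 rad and contact force between refill_can and station above 6 N and contact force between the fingers and refill_can above 3 N and value of joint lever above 1.35 rad and distance of each of red_can, yellow_can, grease_tin, spanner from where it was at the start of the episode below 0.02 m); the arm keeps its last pose, push and grip.
It fails at once if one of the other cans, the tin or the spanner is shifted or tipped (distance of any of red_can, yellow_can, grease_tin, spanner from where it was at the start of the episode above 0.02 m or angle between any of red_can, yellow_can's own z axis and vertical above 0.4 rad).
It also fails if it takes over 54 s, if anything falls off the work surface, if the arm or the gripper's body presses on something with over 40 N, if the wrist force passes 120 N, or if a joint passes its speed limit or range.

## Working session

There is one attempt and no reset: what is moved stays moved. The work goes in short steps, Python scripts to look and compute and a tool call to move; the robot and the scene stay as the last step left them, time stands still between calls to the robot, and variables do not carry over. Pictures are saved under pics/ and viewed, at most 10 in all, crops included, and the job is handed in when it is done.

Besides the shell and the picture viewer there is one more tool, called as a command line: name --argument value ..., lists and objects as JSON in quotes. play_rows: Moves the arm, as the interface text tells. Scaled input: -1 to 1 covers 30 mm each way for a shift and 0.15 rad each way for a turn. Its arguments: {"type":"object","properties":{"commands":{"type":"string"},"grip":{"type":"number"}},"required":["commands"]}

```bash
ls; mkdir -p pics; cat > h.py <<'E'
import numpy as np,cv2
from station import r,cams
def pts(n,d):
    c=cams.camera_info(n);K=c["mtx"];R=np.array(c["R"]);t=np.array(c["t"])
    v,u=np.mgrid[0:480,0:640]
    X=np.stack([(u-K[0][2])/K[0][0]*d,(v-K[1][2])/K[1][1]*d,d],-1)
    return (X-t)@R
def ray(n,u,v):
    c=cams.camera_info(n);R=np.array(c["R"]);t=np.array(c["t"])
    return -R.T@t, R.T@np.linalg.inv(np.array(c["mtx"]))@np.array([u,v,1.])
def onz(n,u,v,z):
    o,d=ray(n,u,v);return o+d*(z-o[2])/d[2]
E
python3 - <<'E'
from h import *
for n in ["scene","side"]:
    p,d=cams.capture(n);cv2.imwrite(f"pics/{n}.png",p);np.savez(f"{n}.npz",p=p,d=d)
    c=cams.camera_info(n);print(n,c["mtx"],c["R"],c["t"])
print(r.sense())
E
```

```text
pics
scene [[441.52928867   0.         318.00443459]
 [  0.         441.52928867 238.92567534]
 [  0.           0.           1.        ]] [[ 0.87858763  0.47750705  0.00841395]
 [ 0.40909975 -0.74339795 -0.52914731]
 [-0.24641666  0.46834443 -0.84848826]] [-0.49136577 -0.1412696   1.13988628]
side [[577.52548729   0.         313.88780217]
 [  0.         577.52548729 229.45754709]
 [  0.           0.           1.        ]] [[ 0.76637467 -0.64224144  0.01399269]
 [-0.32283761 -0.40388491 -0.85595143]
 [ 0.55537891  0.65146214 -0.51686686]] [-0.41834871  0.28070317  0.80804002]
{'time_s': 0.1, 'joints': array([ 8.40267828e+01,  2.20857953e+01,  3.88300438e-01, -2.55110771e-02,
       -6.84111518e+01, -1.48149711e+01]), 'joint_velocities': array([-0.01340716, -0.03019255,  0.20806489,  0.15898697,  0.05375437,
       -0.03596861]), 'effort': array([-4.48115998e-04, -3.91688704e+01,  1.87935823e+01,  4.23182532e+00,
        1.34762013e-02, -7.52938422e-05]), 'tcp_pos': array([0.22163007, 0.58381295, 0.22157912]), 'ee_rot': array([[ 9.34840592e-01, -3.55067172e-01, -6.09095184e-04],
       [-3.55067684e-01, -9.34838779e-01, -1.84282750e-03],
       [ 8.49217517e-05,  1.93901997e-03, -9.99998116e-01]]), 'wrist_force': array([ 0.25267997, -0.78505539, -0.37945619]), 'moment': array([-0.0434464 ,  0.07839402,  0.00194435]), 'gripper_force': 0.0, 'gripper_width': 1.0015520411747914}
```

View pics/scene.png

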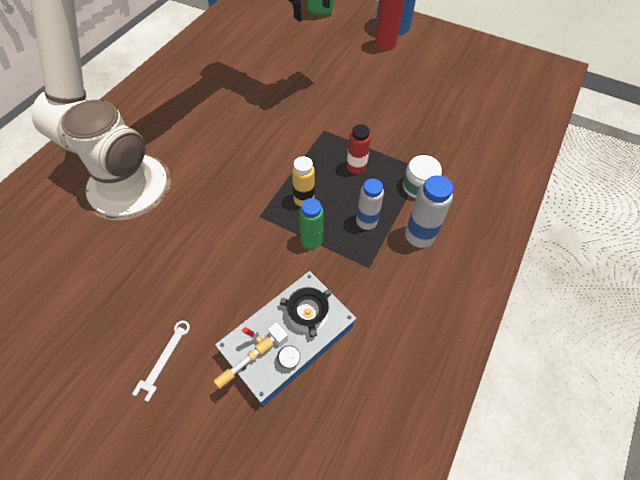

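View pics/side.png

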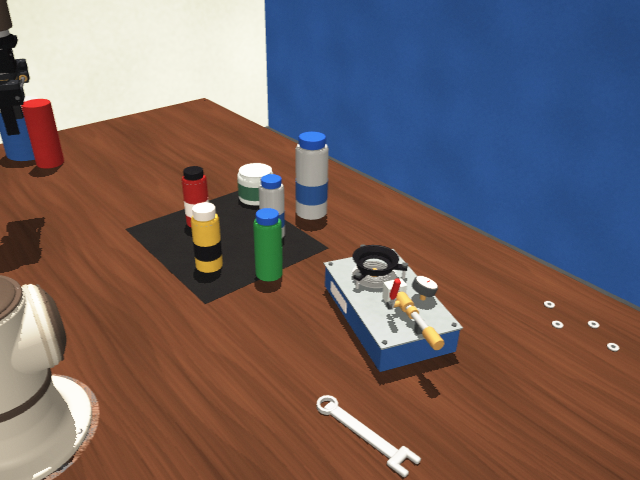

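The scene view shows three can-like candidates. The small silver can with a blue cap is at scene (370,205), the large silver one at (429,212) and a green one with a blue cap at (311,225). Green is excluded, and the smaller of the two silver ones fits the description. The side view shows the same small can at (271,205), partly hidden by the green one. The ring is at scene (307,308) / side (376,262), and the red lever is at scene (248,331) / side (395,289). Next I'll measure and confirm in a crop.

```bash
cat > m.py <<'E'
from h import *
S=np.load("scene.npz");D=np.load("side.npz")
def tri(a,b):
    o1,d1=ray("scene",*a);o2,d2=ray("side",*b)
    s=np.linalg.lstsq(np.stack([d1,-d2],1),o2-o1,rcond=None)[0]
    p,q=o1+s[0]*d1,o2+s[1]*d2
    return (p+q)/2,np.linalg.norm(p-q)
def blobs(n,p,f,mn=15):
    h=cv2.cvtColor(p,cv2.COLOR_BGR2HSV).astype(int)
    k,l,s,c=cv2.connectedComponentsWithStats(f(*h.transpose(2,0,1)).astype(np.uint8))
    for i in range(1,k):
        if s[i,4]>mn: print(n,s[i],c[i].round(1))
print("blue")
for n,Z in(("scene",S),("side",D)): blobs(n,Z["p"][:400,150:500] ,lambda h,s,v:(h>105)&(h<125)&(s>150)&(v>150),40)
print("red")
for n,Z in(("scene",S),("side",D)): blobs(n,Z["p"][240:400,150:500],lambda h,s,v:((h<4)|(h>174))&(s>190)&(v>90),8)
E
python3 - <<'E'
from m import *
for n,Z in(("scene",S),("side",D)):
    P=pts(n,Z["d"])
    m=(abs(P[...,2]-.06)<.004)&(P[...,0]>.3)&(P[...,0]<1)
    h=cv2.cvtColor(Z["p"],cv2.COLOR_BGR2HSV); m&=(h[...,1]<70)
    k,l,s,c=cv2.connectedComponentsWithStats(cv2.morphologyEx(m.astype(np.uint8),cv2.MORPH_CLOSE,np.ones((5,5))))
    i=1+s[1:,4].argmax();q=P[(l==i)&m];r_=cv2.minAreaRect((q[:,:2]*1000).astype(np.float32));print(n,s[i],r_,cv2.boxPoints(r_))
    pc=[((400,215),(460,120))] 
    for nm,(u,v) in (dict(can=(372,187),ring=(307,308)) if n=="scene" else dict(can=(271,181),ring=(376,258))).items(): print(nm,P[v,u])
a=cv2.resize(S["p"][150:270,280:470],None,fx=4,fy=4,interpolation=3)
b=cv2.resize(S["p"][260:410,200:370],None,fx=4,fy=4,interpolation=3)
cv2.imwrite("pics/crop1.png",a);cv2.imwrite("pics/crop2.png",b)
b=cv2.resize(D["p"][235:370,315:465],None,fx=4,fy=4,interpolation=3);cv2.imwrite("pics/crop3.png",b)
E
```

```text
blue
scene [275 176  28  22 466] [288.5 186.2]
scene [214 178  19  16 240] [222.9 185.7]
scene [151 198  20  17 256] [161.1 206.1]
side [148 131  28  18 307] [161.8 137.9]
side [111 174  20  15 185] [120.8 179.9]
side [106 208  23  17 252] [116.7 214.8]
red
scene [93 88 11  8 25] [98.6 91.9]
side [240  40  10  19 104] [244.6  49. ]
scene [ 216  271  141  131 6013] ((575.5304565429688, -158.99693298339844), (244.1415252685547, 145.35723876953125), 70.45806121826172) [[ 466.2061   -249.72528 ]
 [ 603.1903   -298.3468  ]
 [ 684.85486   -68.268585]
 [ 547.8706    -19.647064]]
can [0.59003677 0.18781589 0.13959104]
ring [ 0.58786118 -0.10037454  0.06440711]
side [ 324  257  138   93 4955] ((575.263427734375, -159.89129638671875), (247.4246826171875, 145.65158081054688), 70.57635498046875) [[ 465.4419  -252.34436]
 [ 602.80383 -300.78085]
 [ 685.08496  -67.43823]
 [ 547.723    -19.00174]]
can [0.58269629 0.18338224 0.13732352]
ring [ 0.61102227 -0.09512887  0.08215238]
```

View pics/crop1.png

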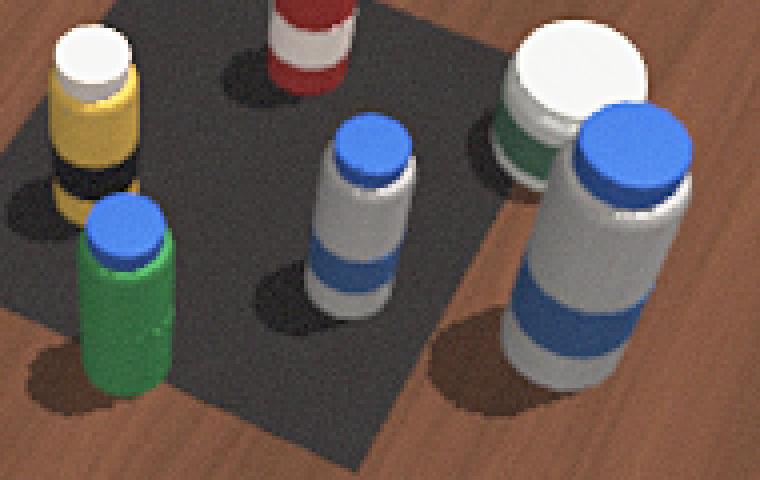

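View pics/crop2.png

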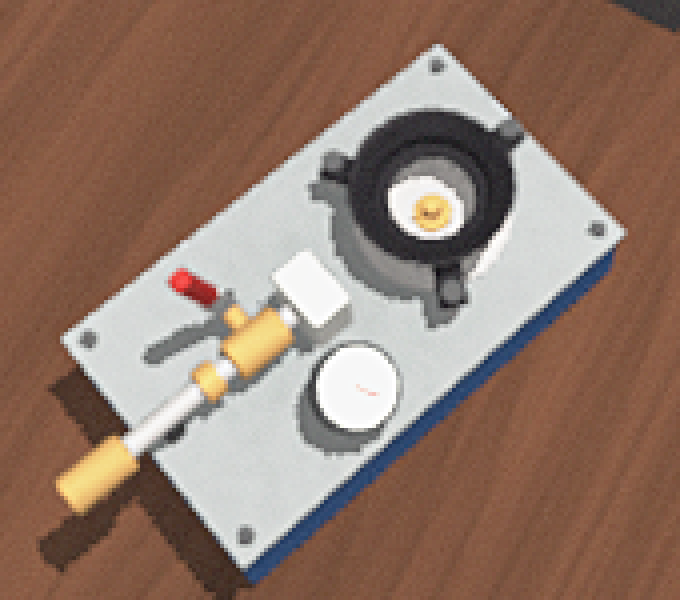

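View pics/crop3.png

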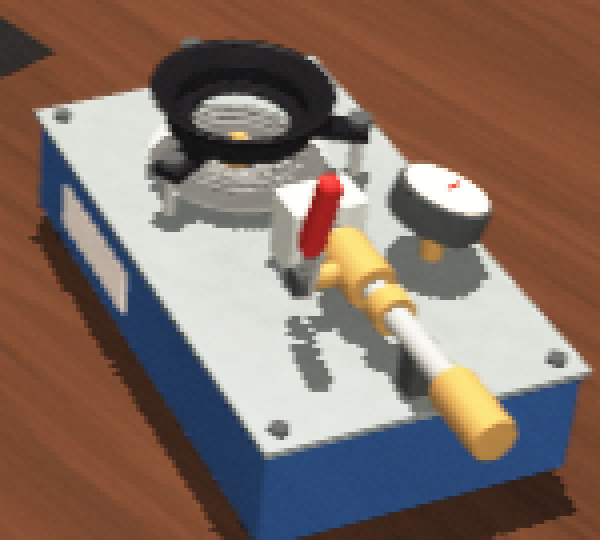

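The crops confirm it: the small silver can at scene (370,205), standing alone between the green can and the large silver one. The lever stands roughly upright beside the valve, and the ring rim is clear of anything. Now precise positions.

```bash
python3 - <<'E'
from m import *
np.set_printoptions(precision=4,suppress=True)
# cap tops: highest-face brightness is similar; use whole cap blob for triangulation (blob centre ~ cap centre z~130)
for nm,a,b in (("can",(150+222.9,185.7),(150+120.8,179.9)),("big",(438.5,186.2),(311.8,137.9)),("green",(311.1,206.1),(266.7,214.8))): print(nm,*tri(a,b))
print("lever blob",*tri((248.6,331.9),(394.6,289)))
# depth based tops
for n,Z in(("scene",S),("side",D)):
    P=pts(n,Z["d"]);ok=(Z["d"]>0)
    for nm,c,rad in (("can",(.586,.185),.05),("red",None,0),):
        if c is None: continue
        m=ok&(np.hypot(P[...,0]-c[0],P[...,1]-c[1])<rad)&(P[...,2]>.1);q=P[m]
        zt=np.percentile(q[:,2],98);t=q[q[:,2]>zt-.006];print(n,nm,zt,(t.max(0)+t.min(0))/2,t.max(0)-t.min(0))
        b=q[(q[:,2]<.116)];print("body",b.min(0),b.max(0))
    # ring rim
    m=ok&(np.hypot(P[...,0]-.594,P[...,1]+.1076)<.05)&(abs(P[...,2]-.096)<.006)&(cv2.cvtColor(Z["p"],6)<90)
    q=P[m];print(n,"ring",len(q),cv2.minEnclosingCircle((q[:,:2]*1000).astype(np.float32)),np.percentile(q[:,2],95))
    v,u=np.nonzero(m);hull=cv2.convexHull(np.stack([u,v],1));print(cv2.fitEllipse(hull))
# bystander map: clusters of tall points
P=np.concatenate([pts(n,Z["d"])[(Z["d"]>0)] for n,Z in(("scene",S),("side",D))])
m=(P[:,0]>.3)&(P[:,0]<.9)&(P[:,1]>-.02)&(P[:,1]<.45)&(P[:,2]>.05)&(P[:,2]<.3);q=P[m]
g=np.zeros((300,240),np.uint8);ix=((q[:,:2]-[.3,-.02])/.002).astype(int);np.add.at(g,(ix[:,0],np.minimum(ix[:,1],239)),1)
k,l,s,c=cv2.connectedComponentsWithStats((g>0).astype(np.uint8))
for i in range(1,k):
    if s[i,4]>30:
        w=q[l[ix[:,0],np.minimum(ix[:,1],239)]==i];print("obj",w.min(0),w.max(0))
E
```

```text
blue
scene [275 176  28  22 466] [288.5 186.2]
scene [214 178  19  16 240] [222.9 185.7]
scene [151 198  20  17 256] [161.1 206.1]
side [148 131  28  18 307] [161.8 137.9]
side [111 174  20  15 185] [120.8 179.9]
side [106 208  23  17 252] [116.7 214.8]
red
scene [93 88 11  8 25] [98.6 91.9]
side [240  40  10  19 104] [244.6  49. ]
can [0.5896 0.195  0.1341] 0.002338497286531476
big [0.7202 0.2195 0.1855] 0.0007871278049060219
green [0.4971 0.0813 0.1343] 0.001260379289456155
lever blob [ 0.5294 -0.2131  0.1203] 3.623200871745463e-05
scene can 0.14042861205304555 [0.5898 0.1953 0.138 ] [0.0403 0.0408 0.0072]
body [0.5638 0.1672 0.1001] [0.6161 0.1991 0.1158]
scene ring 605 ((594.1538696289062, -107.13927459716797), 41.1484489440918) 0.09983535961619293
((307.4710693359375, 306.1817626953125), (37.99559020996094, 41.1137580871582), 82.19971466064453)
side can 0.13928632174122685 [0.5877 0.1936 0.137 ] [0.0432 0.0421 0.0074]
body [0.5626 0.1658 0.1003] [0.6097 0.2125 0.1159]
side ring 514 ((595.5, -107.78233337402344), 42.99502182006836) 0.09889629860861938
((374.9327392578125, 257.8108825683594), (27.131425857543945, 45.71770095825195), 95.8261947631836)
obj [0.3936 0.1501 0.05  ] [0.4487 0.2031 0.1375]
obj [0.4623 0.3108 0.05  ] [0.5176 0.3646 0.1359]
obj [0.4698 0.052  0.05  ] [0.5241 0.104  0.1418]
obj [0.5624 0.1657 0.0503] [0.6164 0.2157 0.1416]
obj [0.6165 0.314  0.0501] [0.7036 0.3995 0.0795]
obj [0.6802 0.1788 0.0501] [0.7565 0.2492 0.1938]
```

play_rows --commands "0.35 -0.85 0 0 0 0;0.35 -0.85 0 0 0 0;0.35 -0.85 0 0 0 0;0.35 -0.85 0 0 0 0;0.35 -0.85 0 0 0 0;0.35 -0.85 0 0 0 0;0.35 -0.85 0 0 0 0;0.35 -0.85 0 0 0 0;0.35 -0.85 0 0 0 0;0.35 -0.85 0 0 0 0;0.35 -0.85 0 0 0 0;0.35 -0.85 0 0 0 0;0.35 -0.85 0 0 0 0;0.35 -0.85 0 0 0 0;0.35 -0.85 0 0 0 0" --grip 0

```text
time_s: 1.6
tcp_pos: [0.3793, 0.2005, 0.2223]
ee_rot: [[0.935, -0.355, -0.0], [-0.355, -0.935, -0.0], [-0.0, 0.0, -1.0]]
wrist_force: [-0.5, -0.8, -0.2]
gripper_width: 0.008
gripper_force: 0.0
```

play_rows --commands "0.35 -0.85 0 0 0 0;0.35 -0.85 0 0 0 0;0.35 -0.85 0 0 0 0;0.35 -0.85 0 0 0 0;0.35 -0.85 0 0 0 0;0.35 -0.85 0 0 0 0;0.35 -0.85 0 0 0 0;0.35 -0.85 0 0 0 0;0.35 -0.85 0 0 0 0;0.35 -0.85 0 0 0 0;0.35 -0.85 0 0 0 0;0.35 -0.85 0 0 0 0;0.35 -0.85 0 0 0 0;0 0 0 0 0 0;0 0 0 0 0 0"

```text
time_s: 3.1
tcp_pos: [0.5153, -0.13, 0.2218]
ee_rot: [[0.934, -0.356, -0.002], [-0.356, -0.934, 0.0], [-0.002, 0.0, -1.0]]
wrist_force: [0.7, -0.1, 0.9]
gripper_width: 0.006
gripper_force: 0.0
```

```bash
python3 - <<'E'
from h import *
c=cams.camera_info("wrist")
p,d=cams.capture("wrist");cv2.imwrite("pics/w1.png",p)
P=pts("wrist",d);ok=d>0
m=ok&(np.hypot(P[...,0]-.594,P[...,1]+.1076)<.05)&(abs(P[...,2]-.096)<.007)&(cv2.cvtColor(p,6)<90)
q=P[m];print(m.sum());
if m.sum()>50: print(cv2.minEnclosingCircle((q[:,:2]*1000).astype(np.float32)),np.percentile(q[:,2],95))
h=cv2.cvtColor(p,40).astype(int);m=ok&((h[...,0]<4)|(h[...,0]>174))&(h[...,1]>180)&(h[...,2]>80)
print(m.sum(),P[m].mean(0) if m.sum() else 0,P[m].min(0),P[m].max(0))
E
```

```text
4341
((594.6403198242188, -107.53877258300781), 49.19111633300781) 0.09908747306076265
482 [ 0.53423766 -0.21009429  0.12837908] [ 0.52331855 -0.22025914  0.09119408] [ 0.62303927 -0.20131258  0.14432799]
```

View pics/w1.png

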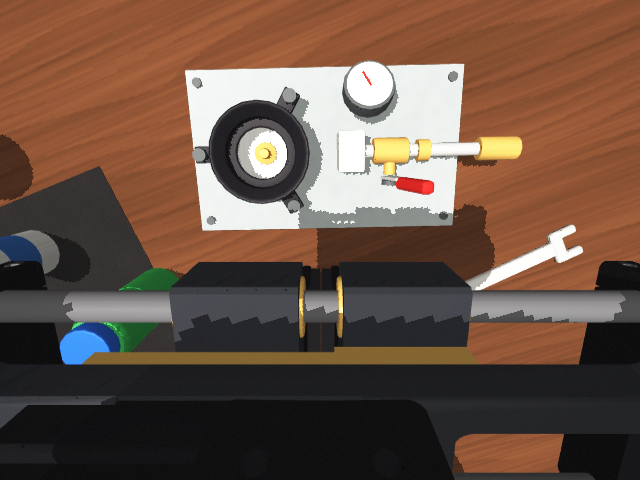

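The wrist view shows the ring at (259,151) and the red lever at (415,186) beside the pipe, which agrees with the side and scene measurements. Moving beside the lever now.

play_rows --commands "0.36 -0.88 0 0 0 0;0.36 -0.88 0 0 0 0;0 0 -0.8 0 0 0;0 0 -0.8 0 0 0;0 0 -0.8 0 0 0;0 0 -0.8 0 0 0;0 0 0 0 0 0"

```text
time_s: 3.85
tcp_pos: [0.5346, -0.1811, 0.1234]
ee_rot: [[0.935, -0.354, -0.008], [-0.354, -0.935, 0.001], [-0.008, 0.001, -1.0]]
wrist_force: [-0.9, -0.5, 0.3]
gripper_width: 0.006
gripper_force: 0.0
```

play_rows --commands "-0.07 -0.19 0 0 0 0;-0.07 -0.19 0 0 0 0;-0.07 -0.19 0 0 0 0;-0.07 -0.19 0 0 0 0;-0.07 -0.19 -0.12 0 0 0;-0.07 -0.19 -0.12 0 0 0;-0.06 -0.16 -0.18 0 0 0;-0.06 -0.16 -0.18 0 0 0;-0.03 -0.07 -0.15 0 0 0;-0.03 -0.07 -0.15 0 0 0;-0.02 -0.05 -0.17 0 0 0;-0.02 -0.05 -0.17 0 0 0;0 0 0 0 0 0"

```text
time_s: 5.15
tcp_pos: [0.5177, -0.2334, 0.0883]
ee_rot: [[0.935, -0.355, -0.002], [-0.355, -0.935, 0.001], [-0.002, 0.0, -1.0]]
wrist_force: [0.7, 0.0, 0.5]
gripper_width: 0.007
gripper_force: 0.3
```

play_rows --commands "-0.03 -0.08 -0.05 0 0 0;-0.03 -0.08 -0.05 0 0 0;0 0 -0.05 0 0 0;0 0 0 0 0 0;0 0 0 0 0 0;0 0 0 0 0 0"

```text
time_s: 5.75
tcp_pos: [0.5177, -0.2362, 0.0876]
ee_rot: [[0.935, -0.354, 0.003], [-0.354, -0.935, 0.001], [0.002, -0.003, -1.0]]
wrist_force: [-1.1, 10.8, 17.2]
gripper_width: 0.005
gripper_force: 8.6
```

```bash
python3 - <<'E'
from h import *
p,d=cams.capture("side");cv2.imwrite("pics/s2.png",cv2.resize(p[200:380,300:480],None,fx=3,fy=3,interpolation=3))
E
```

```text
(no output)
```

View pics/s2.png

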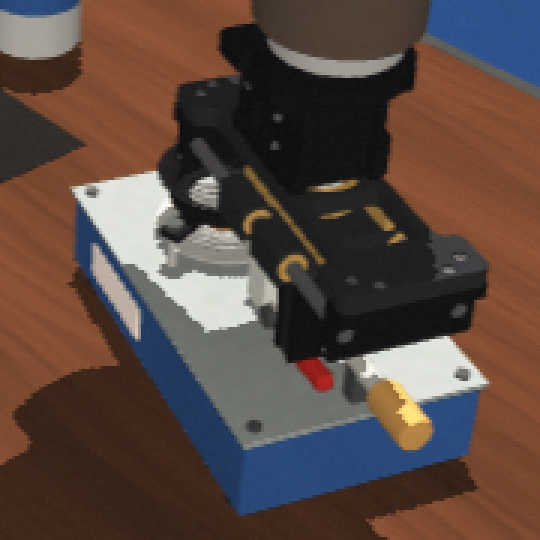

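The side crop shows the red lever at (315,372) lying along the pipe under the fingers. The 17 N reaction suggests it's on its stop. I'll lift off, then check the angle.

play_rows --commands "0 0 0.3 0 0 0;0 0 0.9 0 0 0;0 0 1 0 0 0;0 0 1 0 0 0;0 0 1 0 0 0;0 0 0.5 0 0 0;0.16 0.95 0 0 0 0;0.16 0.95 0 0 0 0;0.16 0.95 0 0 0 0;0.16 0.95 0 0 0 0;0 0 0 0 0 0;0 0 0 0 0 0" --grip 87

```text
time_s: 7.0
tcp_pos: [0.5348, -0.1238, 0.2251]
ee_rot: [[0.935, -0.354, -0.002], [-0.354, -0.935, 0.0], [-0.002, 0.001, -1.0]]
wrist_force: [-1.1, 0.1, -0.7]
gripper_width: 0.975
gripper_force: 0.0
```

```bash
cat > w.py <<'E'
from h import *
np.set_printoptions(precision=4,suppress=True)
p,d=cams.capture("wrist");P=pts("wrist",d);ok=d>0
h=cv2.cvtColor(p,40).astype(int);m=ok&((h[...,0]<4)|(h[...,0]>174))&(h[...,1]>180)&(h[...,2]>60)&(P[...,2]<.15)&(P[...,2]>.06)&(np.hypot(P[...,0]-.52,P[...,1]+.235)<.07)
q=P[m]-[.5326,-.2025,.08];print("lever",m.sum());
if m.sum()>20:
    Y=q@[.335,.942,0];print("y",np.percentile(Y,[2,98]),"z",np.percentile(q[:,2],[2,50,98]),"fit dz/dy",np.polyfit(Y,q[:,2],1), "x",np.percentile(q@[.942,-.335,0],[2,50,98]))
g=cv2.cvtColor(p,6);m=ok&(np.hypot(P[...,0]-.594,P[...,1]+.1076)<.042)&(abs(P[...,2]-.096)<.006)&(g<90)
v,u=np.nonzero(m)
if len(u)>200:
    e=cv2.fitEllipse(cv2.convexHull(np.stack([u,v],1)));print("ring",e,onz("wrist",*e[0],.098))
E
python3 w.py
```

```text
lever 473
y [-0.0604 -0.0201] z [0.0044 0.0083 0.0107] fit dz/dy [-0.0761  0.005 ] x [-0.004   0.0003  0.0046]
ring ((275.5927429199219, 170.9678955078125), (97.044921875, 100.28678894042969), 144.44554138183594) [ 0.5955 -0.1078  0.098 ]
```

play_rows --commands "0 0.94 0 0 0 0;0 0.94 0 0 0 0;0 0.94 0 0 0 0;0 0.94 0 0 0 0;0 0.94 0 0 0 0;0 0.94 0 0 0 0;0 0.94 0 0 0 0;0 0.94 0 0 0 0;0 0.94 0 0 0 0;0 0.94 0 0 0 0;0 0.94 0 0 0 0;0 0.94 0 0 0 0;0 0 0 0 0 0;0 0 0 0 0 0"

```text
time_s: 8.45
tcp_pos: [0.5355, 0.2134, 0.2252]
ee_rot: [[0.935, -0.355, -0.001], [-0.355, -0.935, -0.001], [-0.001, 0.001, -1.0]]
wrist_force: [-0.6, -0.4, -0.7]
gripper_width: 0.998
gripper_force: 0.0
```

```bash
python3 - <<'E'
from h import *
np.set_printoptions(precision=4,suppress=True)
p,d=cams.capture("wrist");P=pts("wrist",d)
m=(d>0)&(np.hypot(P[...,0]-.589,P[...,1]-.194)<.04)&(P[...,2]>.133)
q=P[m];print(m.sum(),cv2.minEnclosingCircle((q[:,:2]*1000).astype(np.float32)),np.median(q[:,2]))
h=cv2.cvtColor(p,40)
v,u=np.nonzero(m&(h[...,0]>100)&(h[...,0]<130)&(h[...,1]>120));e=cv2.fitEllipse(cv2.convexHull(np.stack([u,v],1)));print(e,onz("wrist",*e[0],.138),r.sense()["tcp_pos"])
cv2.imwrite("pics/w2.png",p)
E
```

```text
33993 ((576.8704833984375, 198.5973358154297), 34.20663833618164) 0.33317844087660653
((315.1815185546875, 165.36911010742188), (58.07481384277344, 59.41161346435547), 167.30111694335938) [0.5901 0.1958 0.138 ] [0.5355 0.213  0.2254]
```

View pics/w2.png

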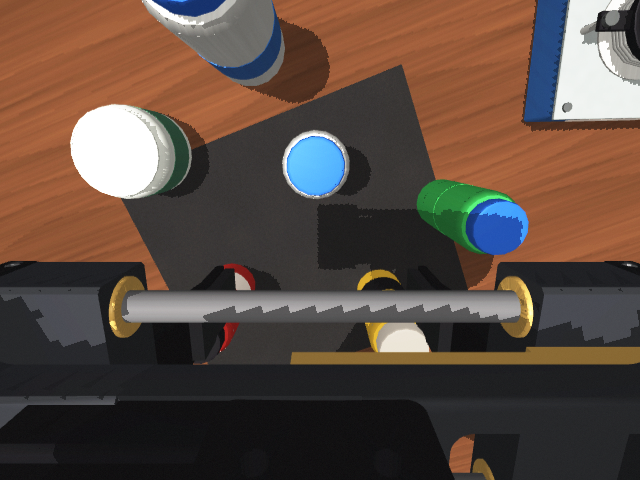

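The wrist view shows the silver can's blue cap at (315,165) with clear space for a finger on each side.

play_rows --commands "0.6 -0.2 0 0 0 0;0.6 -0.2 0 0 0 0;0.6 -0.18 0 0 0 0;0 0 0 0 0 0;0 0 -0.8 0 0 0;0 0 -0.8 0 0 0;0 0 -0.8 0 0 0;0 0 -0.8 0 0 0;0 0 -0.8 0 0 0;0 0 -0.8 0 0 0;0 0 0 0 0 0;0 0 0 0 0 0"

```text
time_s: 9.7
tcp_pos: [0.5896, 0.196, 0.0823]
ee_rot: [[0.935, -0.355, -0.0], [-0.355, -0.935, -0.001], [0.0, 0.001, -1.0]]
wrist_force: [1.1, -0.4, 1.1]
gripper_width: 0.997
gripper_force: 0.0
```

play_rows --commands "0 0 0 0 0 0;0 0 0 0 0 0;0 0 0 0 0 0;0 0 0 0 0 0;0 0 0 0 0 0;0 0 0 0 0 0;0 0 0 0 0 0;0 0 0 0 0 0" --grip 0

```text
time_s: 10.5
tcp_pos: [0.5897, 0.1968, 0.0821]
ee_rot: [[0.935, -0.355, 0.0], [-0.355, -0.935, 0.0], [0.0, -0.0, -1.0]]
wrist_force: [0.1, -0.0, 2.3]
gripper_width: 0.595
gripper_force: 30.0
```

play_rows --commands "0 0 0.3 0 0 0;0 0 0.9 0 0 0;0 0 0.9 0 0 0;0 0 0.9 0 0 0;0 0 0.9 0 0 0;0 0 0.6 0 0 0;0 0 0 0 0 0"

```text
time_s: 11.2
tcp_pos: [0.5908, 0.1972, 0.22]
ee_rot: [[0.935, -0.355, 0.005], [-0.355, -0.935, 0.003], [0.004, -0.005, -1.0]]
wrist_force: [0.4, -0.7, -0.9]
gripper_width: 0.593
gripper_force: 30.0
```

play_rows --commands "0.02 -0.5 0 0 0 0;0.01 -0.96 0 0 0 0;0.01 -0.96 0 0 0 0;0.01 -0.96 0 0 0 0;0.01 -0.96 0 0 0 0;0.01 -0.96 0 0 0 0;0.01 -0.96 0 0 0 0;0.01 -0.96 0 0 0 0;0.01 -0.96 0 0 0 0;0.01 -0.96 0 0 0 0;0.01 -0.96 0 0 0 0;0 0 0 0 0 0;0 0 0 0 0 0"

```text
time_s: 12.5
tcp_pos: [0.5919, -0.1072, 0.2149]
ee_rot: [[0.934, -0.357, -0.004], [-0.357, -0.934, 0.0], [-0.004, 0.001, -1.0]]
wrist_force: [0.2, 0.5, -2.4]
gripper_width: 0.598
gripper_force: 30.0
```

```bash
python3 - <<'E'
from h import *
np.set_printoptions(precision=4,suppress=True)
s=r.sense();print(s["tcp_pos"],s["wrist_force"])
for n in("scene","side"):
    p,d=cams.capture(n);P=pts(n,d);c=s["tcp_pos"]
    m=(d>0)&(np.hypot(P[...,0]-c[0],P[...,1]-c[1])<.05)&(P[...,2]>.11)&(P[...,2]<.195)
    q=P[m];print(n,m.sum(),np.percentile(q,[1,99],axis=0))
    z=q[(q[:,2]>.15)&(q[:,2]<.185)]
    if len(z)>30:  # circle fit with known radius on body slices at two heights
        from scipy.optimize import least_squares
        for a,b in((.14,.165),(.165,.19)):
            z=q[(q[:,2]>a)&(q[:,2]<b)]
            if len(z)>20:print(a,least_squares(lambda x:np.hypot(z[:,0]-x[0],z[:,1]-x[1])-.0265,c[:2],loss="soft_l1",f_scale=.001).x,len(z))
    cv2.imwrite(f"pics/h_{n}.png",p)
cv2.imwrite("pics/h.png",cv2.resize(p[120:330,290:480],None,fx=2.8,fy=2.8,interpolation=3))
E
```

```text
[ 0.5919 -0.1072  0.2149] [ 0.1882  0.4936 -2.4457]
scene 358 [[ 0.576  -0.1353  0.1365]
 [ 0.6182 -0.1013  0.1941]]
0.14 [ 0.5914 -0.1079] 146
0.165 [ 0.5917 -0.1082] 150
side 962 [[ 0.5645 -0.1353  0.1344]
 [ 0.605  -0.0923  0.1945]]
0.14 [ 0.5925 -0.1073] 387
0.165 [ 0.5922 -0.1076] 411
```

View pics/h.png

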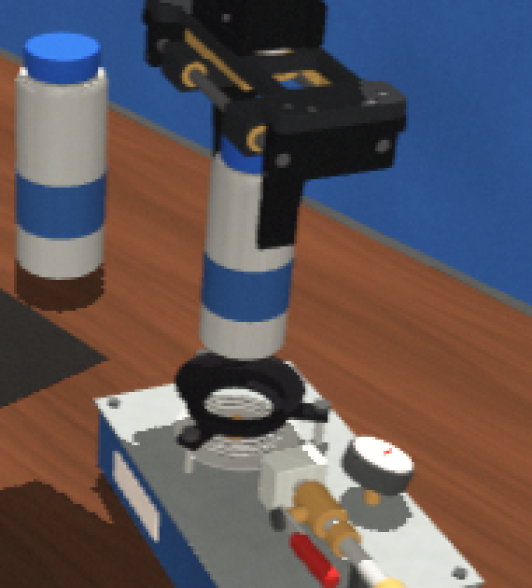

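The can hangs upright above the ring, with its base at crop (243,350), and sits about 2.5 mm short in x. I'll correct that and descend.

play_rows --commands "0.08 0 0 0 0 0;0 0 -0.3 0 0 0;0 0 -0.3 0 0 0;0 0 -0.3 0 0 0;0 0 -0.3 0 0 0;0 0 0 0 0 0;0 0 0 0 0 0"

```text
time_s: 13.3
tcp_pos: [0.5956, -0.1064, 0.1805]
ee_rot: [[0.935, -0.355, -0.001], [-0.355, -0.935, -0.0], [-0.0, 0.0, -1.0]]
wrist_force: [-0.1, 0.1, -2.3]
gripper_width: 0.596
gripper_force: 30.0
```

play_rows --commands "0 0 -0.1 0 0 0;0 0 -0.1 0 0 0;0 0 -0.1 0 0 0;0 0 -0.1 0 0 0;0 0 0 0 0 0;0 0 0 0 0 0"

```text
time_s: 13.9
tcp_pos: [0.5956, -0.1063, 0.1688]
ee_rot: [[0.935, -0.355, -0.0], [-0.355, -0.935, -0.0], [-0.0, 0.0, -1.0]]
wrist_force: [-0.1, 0.0, -2.6]
gripper_width: 0.599
gripper_force: 30.0
```

play_rows --commands "-0.03 -0.04 0 0 0 0;0 0 -0.07 0 0 0;0 0 -0.07 0 0 0;0 0 -0.07 0 0 0;0 0 0 0 0 0;0 0 0 0 0 0;0 0 0 0 0 0"

```text
time_s: 14.6
tcp_pos: [0.5951, -0.1076, 0.1636]
ee_rot: [[0.935, -0.355, 0.001], [-0.355, -0.935, -0.0], [0.001, -0.0, -1.0]]
wrist_force: [-0.9, 0.5, 5.1]
gripper_width: 0.597
gripper_force: 30.0
```

play_rows --commands "0 0 -0.07 0 0 0;0 0 -0.07 0 0 0;0 0 0 0 0 0;0 0 0 0 0 0;0 0 0 0 0 0"

```text
time_s: 15.1
tcp_pos: [0.5951, -0.1077, 0.16]
ee_rot: [[0.935, -0.354, 0.002], [-0.354, -0.935, -0.001], [0.002, -0.0, -1.0]]
wrist_force: [-2.9, 0.8, 7.5]
gripper_width: 0.596
gripper_force: 30.0
```

play_rows --commands "-0.02 0 -0.07 0 0 0;0 0 -0.07 0 0 0;0 0 -0.07 0 0 0;0 0 0 0 0 0;0 0 0 0 0 0;0 0 0 0 0 0"

```text
time_s: 15.7
tcp_pos: [0.5951, -0.1077, 0.1548]
ee_rot: [[0.935, -0.354, 0.004], [-0.354, -0.935, -0.001], [0.004, -0.0, -1.0]]
wrist_force: [-3.0, 2.2, 10.6]
gripper_width: 0.601
gripper_force: 30.0
```

play_rows --commands "0 0 -0.05 0 0 0;0 0 -0.04 0 0 0;0 0 0 0 0 0;0 0 0 0 0 0;0 0 0 0 0 0;0 0 0 0 0 0"

```text
time_s: 16.3
tcp_pos: [0.5955, -0.1078, 0.154]
ee_rot: [[0.935, -0.354, 0.005], [-0.354, -0.935, -0.002], [0.005, -0.0, -1.0]]
wrist_force: [-4.8, 2.1, 17.1]
gripper_width: 0.598
gripper_force: 30.0
```

The ring has hit its stop: force rose from 10.6 to 17.1 N with almost no further travel. I'll verify the ring height, can tilt and lever from the cameras.

```bash
python3 - <<'E'
from h import *
from scipy.optimize import least_squares
np.set_printoptions(precision=4,suppress=True)
s=r.sense();c=s["tcp_pos"];print(c,s["wrist_force"])
for n in("side","scene"):
    p,d=cams.capture(n);P=pts(n,d);g=cv2.cvtColor(p,6);R=np.hypot(P[...,0]-.5945,P[...,1]+.1076)
    m=(d>0)&(R>.033)&(R<.042)&(P[...,2]>.07)&(P[...,2]<.11)&(g<90);print(n,"rim z",np.percentile(P[m][:,2],[50,90,97]))
    q=P[(d>0)&(R<.036)]
    for a,b in((.095,.115),(.115,.14)):
        z=q[(q[:,2]>a)&(q[:,2]<b)]
        if len(z)>20:print(a,least_squares(lambda x:np.hypot(z[:,0]-x[0],z[:,1]-x[1])-.0265,c[:2],loss="soft_l1",f_scale=.001).x,len(z))
    h=cv2.cvtColor(p,40);m=(d>0)&(R<.036)&(h[...,0]>100)&(h[...,0]<125)&(h[...,1]>130)&(P[...,2]<.16);print("band z",np.percentile(P[m][:,2],[3,97]))
    p0=cv2.imread(f"pics/h_{n}.png");h=cv2.cvtColor(p0,40);P0=P
    if n=="side": cv2.imwrite("pics/f.png",cv2.resize(p[160:340,300:470],None,fx=3.3,fy=3.3,interpolation=3))
E
python3 w.py
```

```text
[ 0.5955 -0.1078  0.154 ] [-4.8399  2.0771 17.1142]
side rim z [0.0834 0.0865 0.0873]
0.095 [ 0.5954 -0.1087] 292
0.115 [ 0.5956 -0.1086] 377
band z [0.1017 0.1329]
scene rim z [0.0853 0.0876 0.0883]
0.095 [ 0.5952 -0.1086] 89
0.115 [ 0.5951 -0.1087] 125
band z [0.1026 0.1298]
lever 0
```

View pics/f.png

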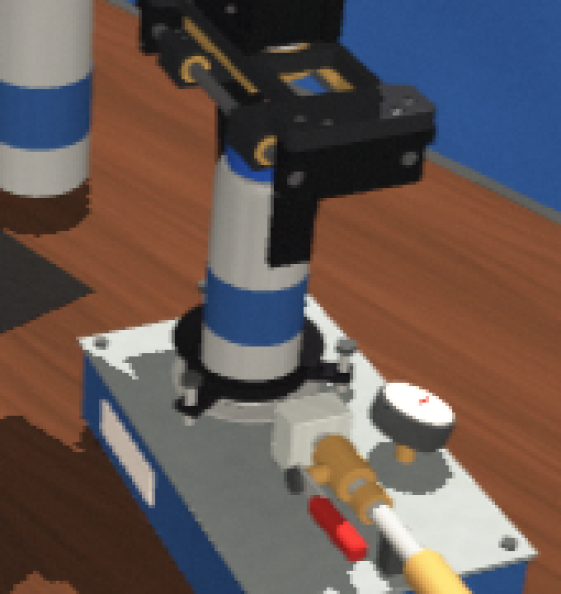

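The final view shows the can upright in the pressed-down ring (rim z ≈ 87 mm, down about 12 mm from rest) at crop (255,330). The gripper is holding it, and the lever lies along the pipe at (337,528). Handing in.

```bash
python3 -c "
from station import r
print(r.finish_job())"
```

```text
the job is handed in; nothing more can be done
None
```

I handed the job in at about 16 s: air on (lever about 1.49 rad), the small silver can upright in the ring, pressed fully home (about 12 mm, 17 N) and still gripped; no verdict came back, and I did not re-measure the other cans, tin and spanner.

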